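# Set the inspection camera's aperture ring and its light selector

### The arm

A 6-joint arm with a two-finger parallel gripper is mounted at the origin on the work surface. World frame = base frame: x ahead of the robot, y to its left, z up, the work surface at z = 0. Lengths are in m, angles in rad, forces in N, time in s.
With the tool pointing down it reaches from about 0.25 to 0.8 m from the base axis. Payload 3.9 kg.
Tool frame: the origin (TCP) lies at the very end of the fingers, on their centre line; the grasp point (between the pads) lies 19 mm behind it; z points along the fingers, y is the direction in which the jaws open and shut (so a half turn about z gives the same grasp; the last joint's range is limited). The gripper opens to 85 mm and grips with 20 to 120 N. Pads are 22 mm wide; open, the fingers measure 114 mm over their backs; the gripper's body (76 mm by 85 mm) begins 54 mm behind the grasp point. The pads swing forward as they close: fully open they stand 13 mm farther back than shut.
Start: joints at [1.244, 0.26, -0.138, 1.173, 0, 1.571], TCP at [0.169, 0.497, 0.231] pointing down, gripper open.
Joint ranges: [-2.78, 2.78], [-0.83, 1.72], [-1.28, 1.37], [-1.9, 2.12], [-1.57, 1.48], [-3.14, 3.14]. Speed limits (rad/s): [2.57, 2.57, 3.14, 3.14, 3.14, 3.14].

### API

Orientations are given as a rotation vector (axis times angle).
In Python, from station import * gives the robot as it stands.
- The arm moves only by the shell command python3 -m jog 'ROWS'. ROWS is JSON, a list of rows, each a list of 7 numbers: the shift along the tool's x, y, z in cm, then the turn, a rotation vector about the tool's x, y, z in rad, then the closure in counts, from 0 (fully open) to 255 (shut). A call has 1 to 10 rows; each row shifts and turns the commanded pose from where the row before left it, along the tool's axes as they then stand; what a row does not reach is not made up. A row lasts 1/8 s, in which the tool goes at most 62.5 mm and 10.7 degrees, less where a joint would pass 70% of its speed; a pose out of reach is approached as far as the arm can. A call with a gripper value outside its range is refused whole. The fingers move at their own pace and stop on an object; the grip force is fixed at half the most. Time passes only in rows, so rows that do not move let the fingers close. It gives the time, the measured TCP pose, the force and the opening at its end, in the units of the state.
- read_state(): the state, without advancing time (a new reading comes with each control period).
- snapshot(name): name is "side" or "top"; returns the picture (420x560x3 uint8, red, green, blue); there is no depth.
- calibration(name): a dict with "fx", "fy", "cx", "cy" (pixels), "distortion" ([k1, k2, p1, p2, k3] as OpenCV has them; the pictures are not rectified), "view" (4x4, takes a point from world to camera coordinates). Camera axes: x right, y down, z forward; pixel columns grow to the right and rows downward; lengths in m; the calibration is good to about 2 mm. A picture is of the moment at which its call begins. calibration takes no time and is no camera call.
- hand_in(): hands the job in, once; it reports no verdict.
Trained networks look in the newest picture that a camera, given by its name, has taken for a name from the list of things; names that differ only in an ending like _2 or _b are one class to them, and where a whole thing is asked for, a point or a joint stands for the part that bears it (a point fixed in the world has none). Each returns a list of dicts, best first, with "score" (0 to 1); they miss things now and then, are a little off and sometimes report something else, mostly with a low value. They report only what shows in the picture. A call takes as long as a camera call.
- masks_of(label, camera): "region" (420x560 bool, what is visible of it) and "centre" ([column, row] in pixels, amid what is visible of it).
- landmark_of(label, camera): "centre" ([column, row] in pixels: a listed point, or the origin of a listed thing).
The state is a dict: "clock": time; "joint_pos": joint angles; "joint_vel": joint speeds; "tau": joint torques, N m; "tool_pos": TCP position; "tool_rot": TCP orientation; "wrist_force": force on the tool from outside, world axes, zero at the start; "wrist_torque": the same for the moment, N m; "gripper_width": opening from 0.0 (shut) to 1.0 (fully open).
Only numpy, scipy, OpenCV 4.12 (cv2) and the standard library are available. Lean on these libraries where they do the work, as an engineer would, in place of code of your own. Each camera call takes 0.05 s, during which the arm holds its last target. There are 200 camera calls.

### The job

Get the board inspection camera ready: turn the slim aluminium aperture ring on the upright lens until its pointer lines up with the white index line on the ring below, without touching the black fixed rings just above and below it. Turn the light controller's selector knob three clicks clockwise (seen from above) from where it stands. Leave everything else on the bench where it is.

Things in the scene. Friction and masses are not known exactly. Their poses are not given: they have to be found in the camera images.
- camera: upward-looking inspection camera, fixed to the bench: grey base block 130 (x) x 110 (y) x 36 high with an upright lens on its centre, 112 mm high in all. Origin: centre of the underside, on the lens axis; z up; its +x points along the white index line.
- lower_ring: fixed black ring of the lens below the aperture ring, 72 mm diameter (75 over its ribs, which are only seen), top face 74 mm above the bench, 6 mm below the aperture ring (between them only a neck of 36 mm diameter). The white index line runs along the camera's +x on its top and down its side. Must not be touched. Origin: centre of its underside, 50 mm above the bench.
- front_ring: fixed black ring at the top of the lens, above the aperture ring: 42 mm diameter, from 98 to 112 mm above the bench. Must not be touched. Origin: centre of its underside.
- aperture_ring (a joint): angle of the aperture ring in rad: 0 when its pointer is in line with the white index line, growing anticlockwise seen from above. Starts between -1.25 and -0.6 (pointer clockwise of the line); can turn from -1.6 to 0.7. Stays where it is left; turning takes about 0.1 N m.
- aperture_mid (a point): on the lens axis at mid-height of the aperture ring, 88 mm above the bench; its axes turn with the ring. The ring is aluminium, 51 mm diameter, from 80 to 96 mm above the bench, with two opposite flat-ended lugs along its +y and -y: 20 mm wide, 58 mm across their flat ends, full height of the ring (so the ends stand 8 mm proud of the front ring above). Its pointer, 5 mm wide with a black line on top, points along its +x and ends 35 mm from the axis.
- light_box: light controller, fixed to the bench: grey box 120 (x) x 130 (y) x 50 high, the selector knob on the centre of its top, with 15 white ticks round it, one per click. Origin: centre of the underside, on the knob's axis; z up.
- light_knob (a joint): angle of the selector knob in rad, 0 at the start, growing clockwise seen from above; its clicks (detents) lie every 24 degrees (0.4189 rad), so three clicks clockwise are 1.257. It pulls itself into the nearest click when let go; getting over a click takes about 0.09 N m.
- knob_grip (a point): on the knob's axis, 81 mm above the bench; its axes turn with the knob. The knob is a black disc of 60 mm diameter, top 63 mm above the bench, carrying an upright bar 58 mm long (along its x), 16 mm thick (along its y), from 63 to 95 mm above the bench, with a white line on top at its +x end. At joint 0 its x is the light box's x.
- card_a: bystander: green circuit card lying flat, 75 x 100 x 14 mm. Origin: centre of its underside.
- card_b: bystander: green circuit card lying flat, 80 x 120 x 14 mm. Origin: centre of its underside.
- jar: bystander: small jar, 48 mm diameter, 62 mm high, between the camera and the light controller. Origin: centre of its underside.
- spray_can: bystander: spray can, 54 mm diameter, 170 mm high, at the back left. Origin: centre of its underside.
- screwdriver: bystander: screwdriver lying flat, 190 mm long, to the right. Origin near its middle.
- wrench: bystander: wrench lying flat, 160 mm long. Origin near its middle.
- module: bystander: slim aluminium plug-in module standing on its long edge, 150 x 28 x 90 mm, to the left. Origin: centre of its underside.

How it is judged:
At the end, for the whole second after the job is handed in: The aperture ring's pointer is within 0.1 rad (about 6 degrees) of the index line, the selector rests in the third click clockwise of its start (within 0.12 rad of 1.257), both are at rest, and every bystander is within 20 mm of where it stood (value of joint aperture_ring between -0.1 and 0.1 rad and value of joint light_knob between 1.1366 and 1.3766 rad and velocity of joint aperture_ring between -0.05 and 0.05 rad/s and velocity of joint light_knob between -0.05 and 0.05 rad/s and distance of each of card_a, card_b, jar, spray_can, screwdriver, wrench, module from where it was at the start of the episode below 0.02 m); the robot touches nothing.
It fails at once if the robot touches the fixed ring below the aperture ring (more than 0.5 N) (contact force between any of the fingers, the arm and lower_ring above 0.5 N).
It fails at once if the robot touches the fixed ring above the aperture ring (more than 0.5 N) (contact force between any of the fingers, the arm and front_ring above 0.5 N).
It fails at once if a bystander is pushed more than 40 mm or knocked over (distance of any of card_a, card_b, jar, spray_can, screwdriver, wrench, module from where it was at the start of the episode above 0.04 m or angle between any of jar, spray_can, module's own z axis and vertical above 0.6 rad).
It also fails if it takes over 51 s, if anything falls off the work surface, if the arm or the gripper's body presses on something with over 40 N, if the wrist force passes 120 N, or if a joint passes its speed limit or range.

## Working session

There is one attempt and no reset: what is moved stays moved. The work goes in short steps, Python scripts to look and compute and a shell command to move; the robot and the scene stay as the last step left them, time stands still between calls to the robot, and variables do not carry over. Pictures are saved under pics/ and viewed, about 8 in all and at most 12, crops included, and the job is handed in when it is done.

```bash
mkdir -p pics
cat > h.py <<'E'
from station import *
import numpy as np, cv2
from scipy.spatial.transform import Rotation as R
def ray(cam,px):
    c=calibration(cam);K=np.array([[c['fx'],0,c['cx']],[0,c['fy'],c['cy']],[0,0,1.]])
    u=cv2.undistortPoints(np.array([[px]],float),K,np.array(c['distortion'],float))[0,0]
    V=np.array(c['view']);Rm,t=V[:3,:3],V[:3,3]
    return -Rm.T@t, Rm.T@np.array([u[0],u[1],1.])
def atz(cam,px,z):
    o,d=ray(cam,px);return o+d*(z-o[2])/d[2]
def proj(cam,P):
    c=calibration(cam);K=np.array([[c['fx'],0,c['cx']],[0,c['fy'],c['cy']],[0,0,1.]])
    V=np.array(c['view']);return cv2.projectPoints(np.atleast_2d(np.array(P,float)),cv2.Rodrigues(V[:3,:3])[0],V[:3,3],K,np.array(c['distortion'],float))[0][:,0]
def save(cam,name,box=None,s=1):
    im=snapshot(cam)
    if box: im=im[box[1]:box[3],box[0]:box[2]]
    cv2.imwrite('pics/'+name,cv2.resize(im[...,::-1],None,fx=s,fy=s,interpolation=cv2.INTER_CUBIC))
E
python3 - <<'E'
from h import *
a=snapshot('top');b=snapshot('side')
cv2.imwrite('pics/t0.png',a[...,::-1]);cv2.imwrite('pics/s0.png',b[...,::-1])
for cam in('top','side'):
  c=calibration(cam);V=np.array(c['view']);print(cam,-V[:3,:3].T@V[:3,3],V[2,:3])
  for l,z in(('camera',0),('aperture_mid',.088),('front_ring',.098),('lower_ring',.05),('light_box',0),('knob_grip',.081),('jar',0),('spray_can',0),('module',0)):
    for d in landmark_of(l,cam)[:1]:print(l,np.round(d['centre'],1),round(d['score'],2),atz(cam,d['centre'],z).round(4))
print(read_state())
E
```

```text
top [0.47851967 0.02050927 1.37536647] [ 0.08352814  0.00784528 -0.99647454]
camera [226.6 259.2] 0.72 [0.4543 0.1869 0.    ]
aperture_mid [320.8 153.4] 0.67 [ 0.7344 -0.0766  0.088 ]
front_ring [222.1 256.7] 0.47 [0.4626 0.1868 0.098 ]
lower_ring [222.9 255. ] 0.79 [0.4666 0.1908 0.05  ]
light_box [341.  241.5] 0.87 [ 0.5002 -0.1353  0.    ]
knob_grip [347.6 240.5] 0.83 [ 0.5013 -0.1437  0.081 ]
jar [289.1 220.9] 0.82 [0.5601 0.0099 0.    ]
spray_can [185.2 165.5] 0.71 [0.7226 0.3057 0.    ]
module [150.6 269.6] 0.86 [0.4261 0.4042 0.    ]
side [0.38709884 0.59331679 0.7379155 ] [ 0.25303991 -0.64721504 -0.71908518]
camera [316.3 317.7] 0.76 [0.4606 0.1977 0.    ]
aperture_mid [321.8 289.3] 0.79 [0.4612 0.1823 0.088 ]
front_ring [320.  285.9] 0.83 [0.4658 0.1826 0.098 ]
lower_ring [315.5 299.2] 0.73 [0.4703 0.1857 0.05  ]
light_box [340.4 207.8] 0.69 [ 0.5034 -0.1375 -0.    ]
knob_grip [345.8 183.8] 0.64 [ 0.5017 -0.1465  0.081 ]
jar [309.5 242.2] 0.91 [0.5417 0.0086 0.    ]
spray_can [180.  317.4] 0.76 [0.7277 0.3068 0.    ]
module [318.7 288.2] 0.28 [0.4786 0.1266 0.    ]
{'clock': 1.0, 'joint_pos': array([ 1.24401720e+00,  2.59999947e-01, -1.38089570e-01,  1.17269231e+00,
       -6.99000792e-06,  1.57077856e+00]), 'joint_vel': array([-0.00042511, -0.00083988,  0.00024961, -0.00107983, -0.00032083,
       -0.00018476]), 'tau': array([-1.13860209e-03, -4.05618882e+01,  2.54241872e+01,  1.01029284e-03,
       -3.33903045e-04, -1.99355172e-07]), 'tool_pos': array([0.168524  , 0.49721655, 0.2313083 ]), 'tool_rot': array([5.10993588e-01, 3.09974705e+00, 2.06871334e-05]), 'wrist_force': array([ 0.2690838 ,  0.12687868, -0.86927439]), 'wrist_torque': array([ 0.01645762, -0.05446108, -0.03872861]), 'gripper_width': 0.9994117764282959}
```

Run:
```python
import cv2
a=cv2.imread('pics/t0.png')[215:295,185:385]; cv2.imwrite('pics/t0c.png',cv2.resize(a,None,fx=4,fy=4,interpolation=cv2.INTER_CUBIC))
b=cv2.imread('pics/s0.png')[235:355,240:400]; cv2.imwrite('pics/s0c.png',cv2.resize(b,None,fx=5,fy=5,interpolation=cv2.INTER_CUBIC))
```

```text
(no output)
```

View pics/t0c.png

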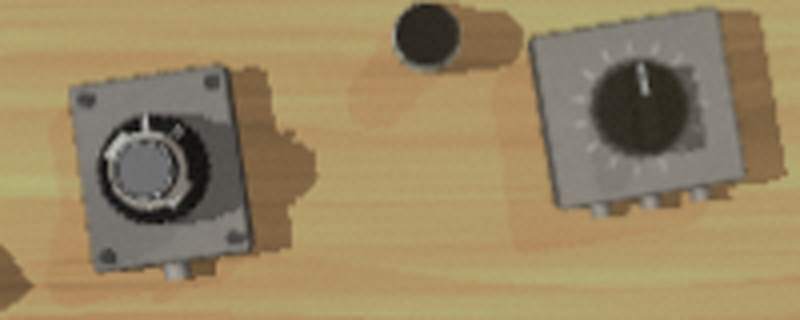

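View pics/s0c.png

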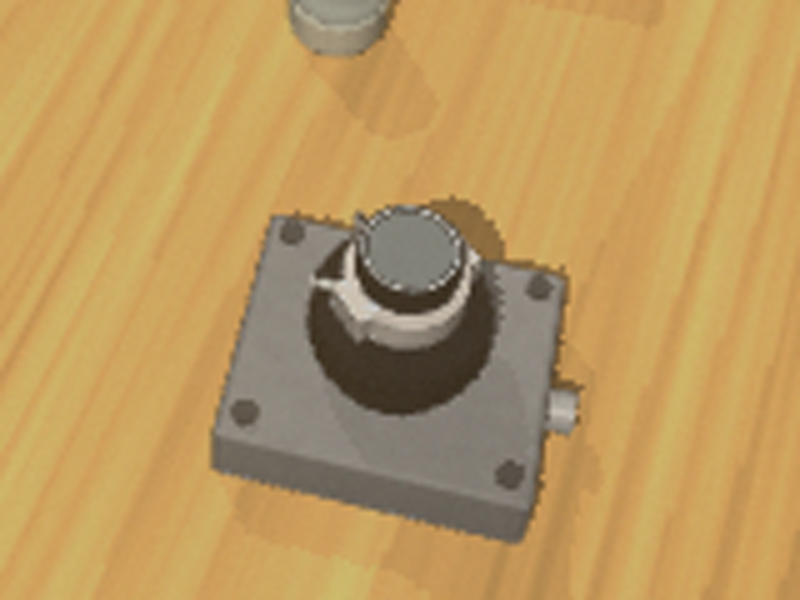

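View pics/t0.png

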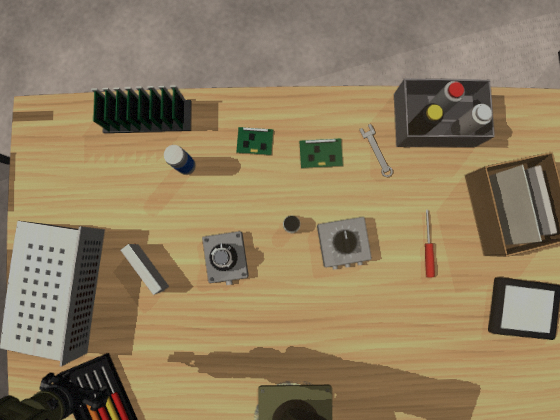

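Top picture: camera base corners at about (202,237),(241,231),(248,276),(209,282), white index at about (221,245), and what may be the pointer at (230,247). The light box's white line points up at (345,234). Next I'll fit poses and check them with overlays.

```bash
cat > fit.py <<'E'
from h import *
from scipy.optimize import least_squares
def corners(x,y,a,lx,ly,z):
    return [[x+np.cos(a)*i-np.sin(a)*j,y+np.sin(a)*i+np.cos(a)*j,z] for i,j in((lx,ly),(lx,-ly),(-lx,-ly),(-lx,ly))]
E
python3 - <<'E'
from fit import *
def un(p,s,o): return (np.array(p,float)+.5)/s-.5+np.array(o)
ct=un([(70,88),(225,65),(252,245),(97,270)],4,(185,215))
cs=un([(275,215),(567,270),(525,512),(213,435)],5,(240,235))
# side order: +x is left, +y near: (213,435)=+x+y,(275,215)=+x-y,(567,270)=-x-y,(530,510)=-x+y
cs=cs[[3,0,1,2]]
f=lambda p:np.r_[(proj('top',corners(*p[:3],.065,.055,.036))-ct).ravel(),(proj('side',corners(*p[:3],.065,.055,.036))-cs).ravel()]
r=least_squares(f,[.463,.186,.1],loss='soft_l1');print('cam',r.x.round(4),f(r.x).round(1))
bt=un([(530,40),(715,8),(743,178),(560,208)],4,(185,215))
g=lambda p:(proj('top',corners(*p,.06,.065,.05))-bt).ravel()
q=least_squares(g,[.5,-.14,.15]);print('box',q.x.round(4),g(q.x).round(1))
for cam in('top','side'):
    im=cv2.imread(f'pics/{cam[0]}0.png');s=8 if cam=='top' else 6
    u,v=proj(cam,[[r.x[0],r.x[1],.088]])[0].astype(int);ox,oy=u-32,v-32
    im=cv2.resize(im[oy:oy+64,ox:ox+64],None,fx=8,fy=8,interpolation=cv2.INTER_CUBIC)
    def line(P,col):
        p=((proj(cam,P)-[ox,oy]+.5)*8-.5).round().astype(int);cv2.polylines(im,[p],False,col,1)
    x,y,a=r.x;pt=lambda rr,t,z:[x+rr*np.cos(a+t),y+rr*np.sin(a+t),z]
    for rr,z,c in((.036,.074,(0,255,255)),(.021,.112,(255,255,0))):line([pt(rr,t,z) for t in np.linspace(0,6.3,60)],c)
    line([pt(.018,0,.074),pt(.036,0,.074),pt(.036,0,.05)],(0,0,255))
    for t,c in((-.6,(0,255,0)),(-.9,(255,0,0)),(-1.2,(255,0,255))):line([pt(.0255,t,.096),pt(.035,t,.096)],c)
    if cam=='top':out=im
cv2.imwrite('pics/ov.png',cv2.resize(np.hstack([out,im]),(800,400)))
im=cv2.imread('pics/s0.png')[130:240,280:420];cv2.imwrite('pics/sb.png',cv2.resize(im,None,fx=5,fy=5,interpolation=cv2.INTER_CUBIC))
E
```

```text
cam [0.462  0.1877 0.1399] [-0.5 -0.5  0.2 -0.7  0.4  1.3 -0.5  1.  -0.6 -0.2 -0.8 -1.  -0.1  0.8
  1.8 -0.3]
box [ 0.4987 -0.1377  0.1514] [-0.5 -0.8  0.2 -0.6  0.8  0.5 -0.6  1. ]
```

View pics/ov.png

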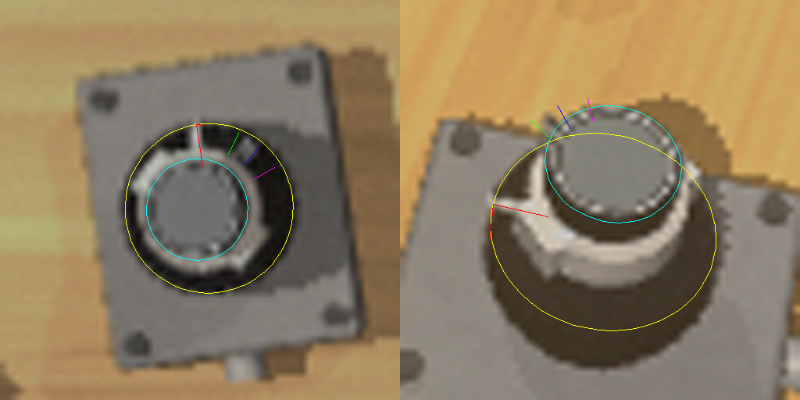

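View pics/sb.png

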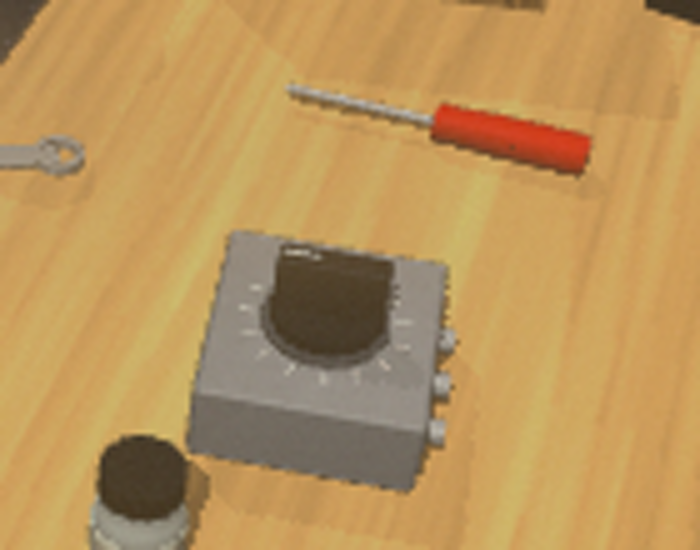

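Overlays fit: camera at (0.462, 0.188) with yaw 0.14. The pointer is near -0.8 rad, and the lugs lie along about 52° in the world. The knob bar lies along the box's x with its white line at +x. Moving above the lens now.

```bash
cat > plan.py <<'E'
from h import *
import sys
x,y,z,yd=map(float,sys.argv[1:5])  # target pos, tool-y direction deg
s=read_state();Rm=R.from_rotvec(s['tool_rot']).as_matrix()
print('shift cm',((np.array([x,y,z])-s['tool_pos'])@Rm*100).round(2))
cur=np.degrees(np.arctan2(Rm[1,1],Rm[0,1]));d=-np.radians((yd-cur+90)%180-90)
print('tool y now',cur.round(1),'turn about tool z',d.round(3),'tilt',Rm[:,2].round(3),'j6',s['joint_pos'][5].round(2),'F',s['wrist_force'].round(1),s['wrist_torque'].round(2),'w',s['gripper_width'],'clk',s['clock'],s['tool_pos'].round(4))
E
python3 plan.py .462 .188 .231 52
python3 -m jog '[[-4.71,-2.48,0,0,0,0,0],[-4.71,-2.48,0,0,0,0,0],[-4.71,-2.48,0,0,0,0,0],[-4.71,-2.48,0,0,0,0,0],[-4.71,-2.48,0,0,0,0,0],[-4.71,-2.48,0,0,0,0,0],[-4.71,-2.48,0,0,0,0,0],[-4.71,-2.48,0,0,0,0,0],[0,0,0,0,0,0.168,0],[0,0,0,0,0,0.168,0]]'
python3 plan.py .462 .188 .231 52
```

```text
shift cm [-3.772e+01 -1.987e+01  3.000e-02]
tool y now 71.3 turn about tool z 0.336 tilt [ 0.  0. -1.] j6 1.57 F [ 0.3  0.1 -0.9] [ 0.02 -0.05 -0.04] w 0.9994117764282959 clk 1.0 [0.1685 0.4972 0.2313]
clock: 2.25
tool_pos: [0.4623, 0.1875, 0.2312]
tool_rot: [-1.034, -2.967, 0.0]
wrist_force: [-0.5, -0.1, -0.1]
gripper_width: 0.999
shift cm [0.06 0.02 0.02]
tool y now 51.6 turn about tool z -0.007 tilt [-0.  0. -1.] j6 1.06 F [-0.5 -0.1 -0.1] [ 0.01 -0.03 -0.02] w 0.999016809105852 clk 2.25 [0.4623 0.1875 0.2312]
```

```bash
python3 -m jog '[[0,0,4,0,0,0,0],[0,0,4,0,0,0,0],[0,0,4,0,0,0,0],[0,0,2,0,0,0,0],[0,0,1.2,0,0,0,0],[0,0,0,0,0,0,0]]'
python3 - <<'E'
from h import *
save('side','g1.png',(240,215,400,335),5)
E
python3 plan.py .462 .188 .079 52
```

```text
clock: 3.0
tool_pos: [0.4614, 0.1882, 0.0789]
tool_rot: [-1.022, -2.97, 0.001]
wrist_force: [0.6, -1.1, 0.4]
gripper_width: 1.0
shift cm [-0.03 -0.04  0.07]
tool y now 52.0 turn about tool z 0.0 tilt [ 0.  0. -1.] j6 1.05 F [-1.  -0.2  0.2] [-0.04 -0.03  0.05] w 0.9980068589196551 clk 3.05 [0.462  0.1885 0.0797]
```

View pics/g1.png

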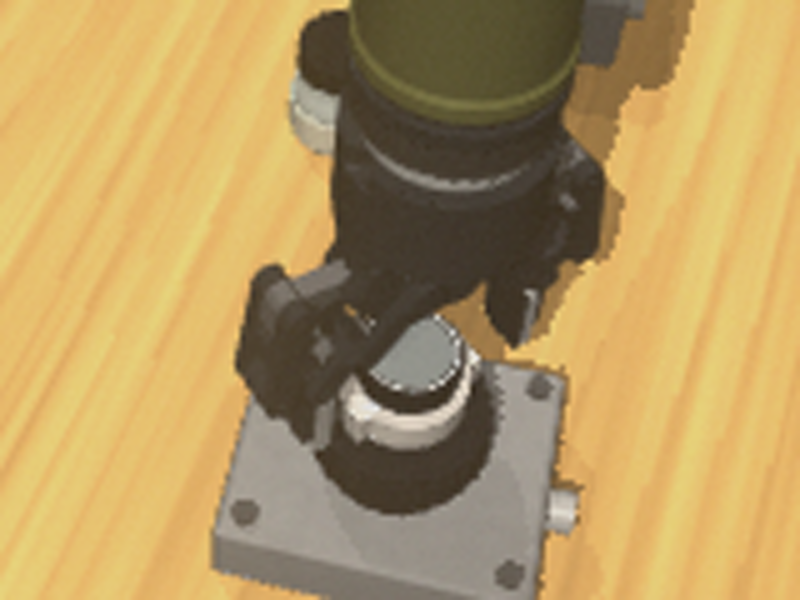

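The left finger faces the near lug and both fingers clear the rings. Closing gradually.

```bash
python3 -m jog '[[0,0,0,0,0,0,50],[0,0,0,0,0,0,60],[0,0,0,0,0,0,70],[0,0,0,0,0,0,80],[0,0,0,0,0,0,90],[0,0,0,0,0,0,100],[0,0,0,0,0,0,100],[0,0,0,0,0,0,100]]'
python3 plan.py .462 .188 .079 98
```

```text
clock: 4.05
tool_pos: [0.4622, 0.1888, 0.0802]
tool_rot: [1.022, 2.97, 0.002]
wrist_force: [-0.9, 0.3, 5.6]
gripper_width: 0.662
shift cm [-0.03 -0.07  0.12]
tool y now 52.0 turn about tool z -0.802 tilt [ 0.001  0.001 -1.   ] j6 1.05 F [-0.9  0.3  5.6] [ 0.14  0.18 -0.04] w 0.6622913593608882 clk 4.05 [0.4622 0.1888 0.0802]
```

```bash
python3 -m jog '[[0,0,0,0,0,0,110],[0,0,0,0,0,-0.134,110],[0,0,0,0,0,-0.134,110],[0,0,0,0,0,-0.134,110],[0,0,0,0,0,-0.134,110],[0,0,0,0,0,-0.134,110],[0,0,0,0,0,-0.134,110],[0,0,0,0,0,0,110],[0,0,0,0,0,0,110]]'
python3 plan.py .462 .188 .079 98
python3 - <<'E'
from h import *
save('side','g2.png',(240,215,400,335),5)
E
```

```text
clock: 5.18
tool_pos: [0.462, 0.1882, 0.0801]
tool_rot: [-0.222, 3.133, -0.0]
wrist_force: [-1.3, -2.2, 6.3]
gripper_width: 0.66
shift cm [ 0.01 -0.02  0.11]
tool y now 98.1 turn about tool z 0.002 tilt [ 0.001 -0.    -1.   ] j6 0.25 F [-1.3 -2.2  6.3] [-0.22  0.27  0.1 ] w 0.6600208593543552 clk 5.175 [0.462  0.1882 0.0801]
```

View pics/g2.png

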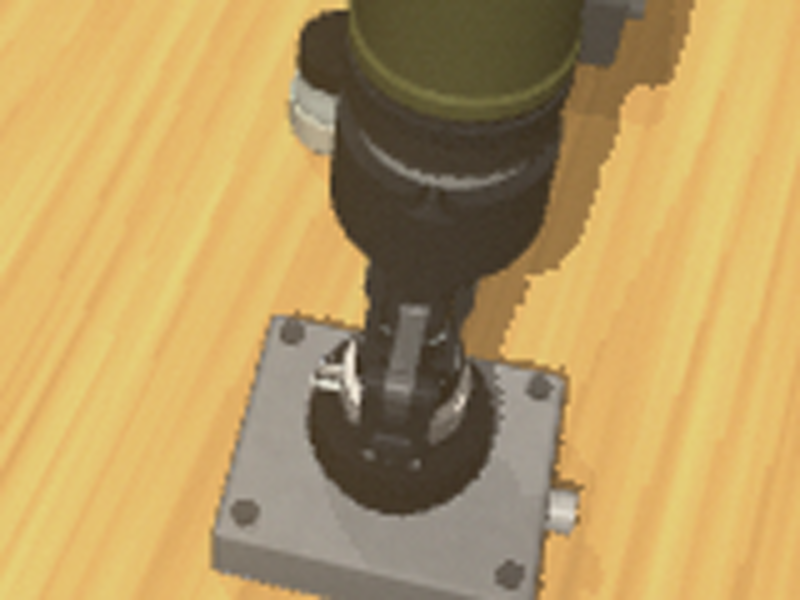

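Pointer sits over the white index line (around (325,375) in the crop). Releasing, lifting, and refining the knob position.

```bash
python3 -m jog '[[0,0,0,0,0,0,70],[0,0,0,0,0,0,30],[0,0,0,0,0,0,0],[0,0,0,0,0,0,0],[0,0,-3,0,0,0,0],[0,0,-4,0,0,0,0],[0,0,-5,0,0,0,0],[0,0,-3,0,0,0,0],[0,0,0,0,0,0,0]]'
python3 - <<'E'
from fit import *
def un(p,s,o): return (np.array(p,float)+.5)/s-.5+np.array(o)
bt=un([(530,40),(715,8),(743,178),(560,208)],4,(185,215))
bs=un([(202,388),(230,232),(447,265),(425,407)],5,(280,130))
g=lambda p:np.r_[(proj('top',corners(*p,.06,.065,.05))-bt).ravel(),(proj('side',corners(*p,.06,.065,.05))-bs).ravel()]
q=least_squares(g,[.5,-.14,.15],loss='soft_l1');print('box',q.x.round(4),g(q.x).round(1))
print('white line end dir, z .095',atz('top',un((645,90),4,(185,215)),.095),atz('top',un((641,63),4,(185,215)),.095))
print('disc',atz('top',un((640,108),4,(185,215)),.075))
E
python3 plan.py .499 -.141 .22 98.5
```

```text
clock: 6.35
tool_pos: [0.4635, 0.1891, 0.2319]
tool_rot: [-0.221, 3.128, 0.003]
wrist_force: [0.5, -1.0, -0.9]
gripper_width: 0.996
box [ 0.499  -0.1385  0.1548] [-0.2 -0.8  0.4 -0.8  1.2  0.3 -0.2  1.  -2.2  0.8 -0.1 -0.7  0.3 -0.3
  0.9  5.3]
white line end dir, z .095 [ 0.5099665  -0.13760521  0.095     ] [ 0.52769208 -0.13534042  0.095     ]
disc [ 0.49854454 -0.13649568  0.075     ]
shift cm [  1.14 -33.18   1.14]
tool y now 98.1 turn about tool z -0.007 tilt [ 0.005  0.002 -1.   ] j6 0.25 F [ 0.5 -1.  -0.9] [ 0.03 -0.01 -0.05] w 0.9964594630720084 clk 6.35 [0.4635 0.1891 0.2319]
```

```bash
python3 -m jog '[[0.16,-4.7,0,0,0,0,0],[0.16,-4.7,0,0,0,0,0],[0.16,-4.7,0,0,0,0,0],[0.16,-4.7,0,0,0,0,0],[0.16,-4.7,0,0,0,0,0],[0.16,-4.7,0,0,0,0,0],[0.16,-4.7,0,0,0,0,0],[0,0,0,0,0,0,0]]'
python3 plan.py .499 -.140 .071 98.5
python3 - <<'E'
from h import *
for cam in('side','top'):
  im=snapshot(cam)
  for d in landmark_of('aperture_mid',cam)[:1]+landmark_of('knob_grip',cam)[:1]:print(cam,d['centre'],d['score'],atz(cam,d['centre'],.085).round(4))
  cv2.imwrite(f'pics/{cam}3.png',im[...,::-1])
a=cv2.resize(cv2.imread('pics/top3.png')[225:285,190:250],(400,400),interpolation=cv2.INTER_CUBIC)
b=cv2.resize(cv2.imread('pics/side3.png')[260:330,280:350],(400,400),interpolation=cv2.INTER_CUBIC)
cv2.imwrite('pics/chk.png',np.hstack([a,b]))
E
```

```text
clock: 7.35
tool_pos: [0.4964, -0.1415, 0.2276]
tool_rot: [0.214, -3.132, -0.0]
wrist_force: [0.1, 0.2, 0.5]
gripper_width: 1.001
shift cm [-0.31  0.11 15.66]
tool y now 97.8 turn about tool z -0.012 tilt [-0.002  0.    -1.   ] j6 -0.41 F [0.1 0.2 0.5] [-0.01  0.05 -0.04] w 1.001071914018811 clk 7.35 [ 0.4964 -0.1415  0.2276]
side [321.2, 291.4] 0.77 [0.4612 0.1855 0.085 ]
side [346.2, 184.4] 0.8 [ 0.4994 -0.1402  0.085 ]
top [222.5, 259.0] 0.47 [0.4564 0.1874 0.085 ]
top [349.2, 239.1] 0.56 [ 0.5049 -0.1475  0.085 ]
```

View pics/chk.png

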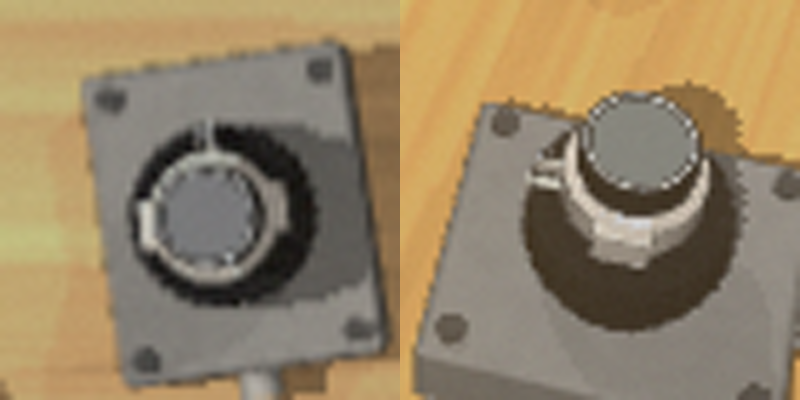

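The pointer is over the white line in both views, with lugs tilted about 9° against a base yaw of about 8°. Down onto the knob bar.

```bash
python3 -m jog '[[-0.3,0.1,4,0,0,-0.012,0],[0,0,4,0,0,0,0],[0,0,4,0,0,0,0],[0,0,2.5,0,0,0,0],[0,0,1.1,0,0,0,0],[0,0,0,0,0,0,0]]'
python3 plan.py .499 -.140 .071 98.5
python3 -m jog '[[0,0,0,0,0,0,100],[0,0,0,0,0,0,150],[0,0,0,0,0,0,180],[0,0,0,0,0,0,200],[0,0,0,0,0,0,215],[0,0,0,0,0,0,230],[0,0,0,0,0,0,230],[0,0,0,0,0,0,230]]'
python3 plan.py .499 -.140 .071 26.5
```

```text
clock: 8.4
tool_pos: [0.4995, -0.1369, 0.0731]
tool_rot: [0.242, -3.131, -0.001]
wrist_force: [-0.1, 0.3, -0.8]
gripper_width: 0.999
shift cm [ 0.1  -0.3   0.21]
tool y now 98.8 turn about tool z 0.006 tilt [-0.001  0.    -1.   ] j6 -0.42 F [-0.1  0.3 -0.8] [ 0.   -0.   -0.04] w 0.9991529660069022 clk 8.4 [ 0.4995 -0.1369  0.0731]
clock: 9.4
tool_pos: [0.5003, -0.1392, 0.074]
tool_rot: [-0.239, 3.132, -0.005]
wrist_force: [-0.6, -4.9, 3.4]
gripper_width: 0.176
shift cm [ 0.14 -0.06  0.3 ]
tool y now 98.7 turn about tool z 1.261 tilt [ 0.001 -0.003 -1.   ] j6 -0.42 F [-0.6 -4.9  3.4] [-0.91  0.18  0.02] w 0.17570966875121183 clk 9.4 [ 0.5003 -0.1392  0.074 ]
```

```bash
python3 -m jog '[[0,-0.2,0,0,0,0,230],[0,0,0,0,0,0.14,230],[0,0,0,0,0,0.14,230],[0,0,0,0,0,0.14,230],[0,0,0,0,0,0.14,230],[0,0,0,0,0,0.14,230],[0,0,0,0,0,0.14,230],[0,0,0,0,0,0.14,230],[0,0,0,0,0,0.14,230],[0,0,0,0,0,0.14,230]]'
python3 -m jog '[[0,0,0,0,0,0,230],[0,0,0,0,0,0,230]]'
python3 plan.py .499 -.139 .071 26.5
```

```text
clock: 10.65
tool_pos: [0.5002, -0.1397, 0.074]
tool_rot: [1.657, 2.668, 0.0]
wrist_force: [-1.0, -1.0, 7.0]
gripper_width: 0.174
clock: 10.9
tool_pos: [0.5002, -0.1397, 0.0741]
tool_rot: [1.651, 2.672, 0.0]
wrist_force: [-1.8, -1.3, 6.9]
gripper_width: 0.175
shift cm [ 0.12 -0.08  0.31]
tool y now 26.6 turn about tool z 0.001 tilt [ 0.001 -0.    -1.   ] j6 0.83 F [-1.8 -1.3  6.9] [-0.3   0.37 -0.03] w 0.17547913250083536 clk 10.9 [ 0.5002 -0.1397  0.0741]
```

Turned 98.7° → 26.6° (72°, three clicks). Release, lift, move aside and check.

```bash
python3 -m jog '[[0,0,0,0,0,0,150],[0,0,0,0,0,0,60],[0,0,0,0,0,0,0],[0,0,0,0,0,0,0],[0,0,-3,0,0,0,0],[0,0,-4,0,0,0,0],[0,0,-5,0,0,0,0],[0,0,-5,0,0,0,0]]'
python3 plan.py .30 -.139 .25 26.5
```

```text
clock: 11.9
tool_pos: [0.4997, -0.1394, 0.2447]
tool_rot: [-1.651, -2.672, -0.0]
wrist_force: [1.1, -1.0, -0.5]
gripper_width: 1.001
shift cm [  8.97 -17.85  -0.53]
tool y now 26.6 turn about tool z 0.002 tilt [-0.  0. -1.] j6 0.83 F [ 1.1 -1.  -0.5] [-0.09 -0.04  0.03] w 1.0005890092194634 clk 11.9 [ 0.4997 -0.1394  0.2447]
```

```bash
python3 -m jog '[[1.8,-3.6,0,0,0,0,0],[1.8,-3.6,0,0,0,0,0],[1.8,-3.6,0,0,0,0,0],[1.8,-3.6,0,0,0,0,0],[1.8,-3.6,0,0,0,0,0],[0,0,0,0,0,0,0],[0,0,0,0,0,0,0]]'
python3 - <<'E'
from h import *
a0=cv2.imread('pics/t0.png');a=snapshot('top')[...,::-1].copy();cv2.imwrite('pics/t4.png',a)
b=snapshot('side')[...,::-1].copy()
z=lambda i,x,y,n:cv2.resize(i[y:y+n,x:x+n],(400,400),interpolation=cv2.INTER_CUBIC)
row=lambda *q:np.hstack(q)
cv2.imwrite('pics/f.png',cv2.resize(np.vstack([row(z(a,190,225,60),z(a,315,212,60)),row(z(b,280,260,70),z(b,310,155,70))]),(600,600)))
for l in('card_a','jar','spray_can','screwdriver','wrench','module'):print(l,[np.round(d['centre']) .tolist() for d in masks_of(l,'top')[:2]])
d=cv2.absdiff(a,a0).max(2)[:330];m=d>60;n,_,st,c=cv2.connectedComponentsWithStats(m.astype(np.uint8));print([(c[i].round().tolist(),int(st[i,4])) for i in range(1,n) if st[i,4]>8])
print(read_state()['clock'])
E
```

```text
clock: 12.78
tool_pos: [0.2996, -0.1398, 0.2436]
tool_rot: [1.65, 2.671, 0.001]
wrist_force: [0.6, -1.7, 0.5]
gripper_width: 1.001
card_a [[256.0, 143.0], [320.0, 152.0]]
jar [[376.0, 147.0], [292.0, 222.0]]
spray_can [[180.0, 161.0], [228.0, 254.0]]
screwdriver [[432.0, 264.0]]
wrench [[374.0, 146.0]]
module [[146.0, 267.0]]
[([345.0, 235.0], 11), ([352.0, 238.0], 12), ([212.0, 255.0], 27), ([232.0, 255.0], 9), ([229.0, 264.0], 12), ([358.0, 318.0], 584), ([487.0, 310.0], 30), ([485.0, 323.0], 30)]
13.175
```

View pics/f.png

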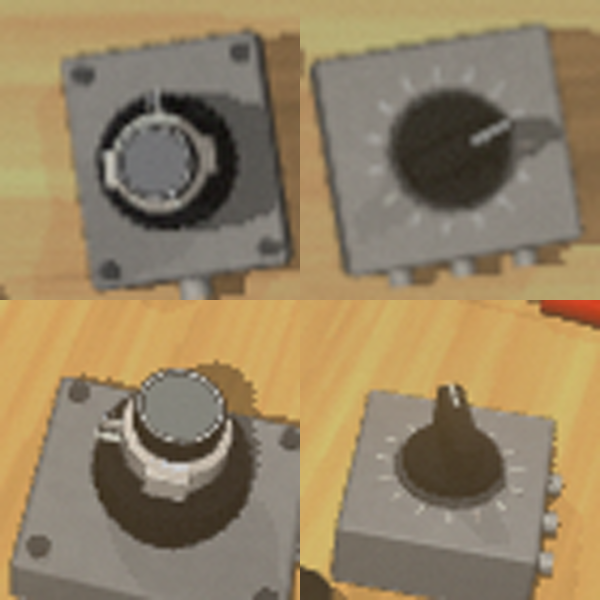

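The knob's white line now points about 62° clockwise of image-up. It started about 8–9° anticlockwise, so the change is about 71°, or three clicks. The pointer lies on the index line, and only the knob, ring and robot areas changed apart from small spots on the tablet screen around (486,316).

```bash
python3 -c "
from station import *
print(hand_in())"
```

```text
the job is handed in; nothing more can be done
None
```

The aperture ring and the selector knob are both set, and I handed the job in at about 13 s on the robot's clock, against the 51 s limit. `hand_in()` gave no verdict.

- **Aperture ring:** I gripped it by its two lugs and turned it 46° anticlockwise. The last top and side pictures show the pointer over the white index line. The lugs measured about 9° against a base angle of about 8°, within the 6° allowed.
- **Fixed rings:** At every state I read, the wrist force was under about 8 N and showed no sign of touching the black rings. I have no direct reading of contact on them.
- **Selector knob:** I gripped it by its bar and turned it 72.1° clockwise. After release, the white line in the picture had moved by about 71°, which matches the third click (72°).
- **Bystanders:** The before and after top pictures differ only at the ring, the knob and the robot, plus small spots on a tablet screen that I took for reflections.
- **Where the detectors disagreed:** In the last top picture the network's best match for the jar was at the wrench; its second match was at the jar's true place. Its first aperture-ring point from the top camera was also far off, so I used my own fit to the base corners instead.

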